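Clip the wire spool onto its payoff stand

TASK

Push the spool of wire fully home along its axle, up against the flange, so that the cross hole near the axle's end comes free. Then take the hairpin clip out of the wooden block, feel for the hole (the axle was left turned, so it leans to one side) and slide the straight leg through until the sprung leg snaps over the axle and hugs it, without forcing the clip. Let go and leave the other things where they are.

Things in the scene. Friction and masses are not known exactly. Their poses are not given: they have to be found in the camera images.
- stand: Payoff stand, fixed: grey base plate 120 x 150 x 8 mm, an upright, and a level bright steel axle, 16 mm diameter, along the stand's own y, its centre line 68 mm above the table. Origin at table level below the axle. The upright is at +y (face 55 mm from the origin, head up to 104 mm); the axle's free end is at -y, 54 mm from the origin.
- hole (a point): Middle of the cross hole on the axle's centre line, 18 mm before its free end. Axes as the stand's. The hole is 5.5 mm wide with a 0.6 mm countersink and goes right through the axle, square to it. A stiff felt brake (0.2 N m) holds the axle turned as it was left: the hole leans up to 30 degrees from upright to either side (about y). That lean is not measured: see or feel it.
- hub (a joint): How far the spool stands out from home along the axle, m: 0 = home against the backing flange, positive = towards the axle's free end (0.020 at most). It slides with about 2.5 N of friction plus damping, and stays where it is left. Out by more than 3 mm, its collar blocks the cross hole.
- collar_face (a point): Middle of the end face, towards the axle's free end, of the spool's black hub collar (26 mm diameter, 25.5 mm long). At home 5.5 mm from the hole's centre. The flat outer face of the spool's outer white flange (disc of 76 mm diameter on the axle) is 25.5 mm behind this point and moves with it. The spool is 49 mm wide and turns on the collar.
- clip: Hairpin clip (R-clip) of 4 mm steel wire, 25 g, flat in its own x-z plane, upright in the block, eye up. Origin: centre of the bow, where the axle's centre comes when it is home. The straight leg is the z axis. The sprung leg bows round the axle on the +x side and flares to x = 14, z = -20 mm. The bow may face either side, and the clip stays at the hole's lean.
- clip_eye (a point): Centre of the clip's eye, the place to grip: at x 5, z 26 mm from the clip's origin. The eye is 21 mm wide along the clip's x, 4 mm thick, 21 mm high, with upright straight sides 9 mm long. Axes as the clip's.
- clip_tip (a point): Square-cut tip of the straight leg, 36 mm below the clip's origin. It stands 15.5 mm deep in a hole of the block, the flare of the sprung leg resting on the block's top. It may tilt a few degrees in the fingers, so once held the tip is known only to 1 or 2 mm. Axes as the clip's.
- bow (a joint): Opening of the clip's sprung leg, rad: 0 = at rest. Riding over the axle it opens to 0.15; that takes a push along the hole of about 8 to 14 N, from 18 mm before home (flare touches) to 6 mm before; then it snaps in and pulls itself home over the last 3 mm. Past home it stops hard. The clip is spoilt if pressed on the axle with more than 20 N, as when it goes in askew.
- block: Wooden tool block, fixed, 70 x 130 x 45 mm (x, y, z), origin under its centre. Two holes of 5.5 mm, 15.5 mm deep, on its y axis at y = -45 and 0 mm: the clip stands in one, a scriber in the other. At y = 30 and 50 mm stand two steel punches with ball heads, up to 109 mm above the table, fast in the block.
- jar: Small glass bead jar with black cap, 38 mm diameter, 45 mm high, between stand and block. Origin under its centre. Leave alone.
- scriber: Scriber with a round aluminium handle, 10 mm diameter, standing point down in the block's other 5.5 mm hole, its shoulder on the block's top; it reaches 105 mm above the table. Origin under the shoulder. Leave alone.
There are look-alikes about, which are no part of the job. There is more than one size of the stand; the job needs the largest.

How it is judged (in metres and radians):
On the way, in this order (a step that is already met when the one before it is completed fails the run):
1. the spool is pushed home against the flange (value of joint hub below 0.002 m), for 0.2 s.
2. the clip's straight leg is through the cross hole (distance between clip and hole below 0.024 m and z of clip_tip in the frame of hole below -0.008 m), for 0.1 s.
At the end, for the whole second after the job is handed in: the clip's straight leg is through the cross hole and its bow sits on the axle (bow centre within 3.5 mm of the hole's middle), the sprung leg is closed round the axle (opening under 0.06 rad), the spool is home (within 3.5 mm) and the clip is released and at rest (distance between clip and hole below 0.0035 m and value of joint bow below 0.06 rad and value of joint hub below 0.0035 m and linear speed of clip below 0.01 m/s); the robot touches nothing.
It fails at once if the clip is forced: pressed against the stand or its axle with more than 20 N (contact force between clip and stand above 20 N).
It fails at once if the jar is moved by more than 2 cm (distance of jar from where it was at the start of the episode above 0.02 m).
It fails at once if the scriber is pulled out or moved by more than 2 cm (distance of scriber from where it was at the start of the episode above 0.02 m).
It also fails if it takes over 72 s, if anything falls off the work surface, if the arm or the gripper's body presses on something with over 40 N, if the wrist force passes 120 N, or if a joint passes its speed limit or range.

ROBOT

A 7-joint arm with a two-finger parallel gripper is mounted at the origin on the work surface. World frame = base frame: x ahead of the robot, y to its left, z up, the work surface at z = 0. Lengths are in mm, angles in rad, forces in N, time in s.
With the tool pointing down it reaches from about 400 to 900 mm from the base axis. Payload 5.5 kg.
Tool frame: the origin (TCP) lies on the centre line of the jaws, within the pads' length; the fingertips stand 14 mm ahead of it and the grasp point (between the pads) lies 5 mm behind it; z points along the fingers, y is the line along which they close (so a half turn about z gives the same grasp; the last joint's range is limited). The gripper opens to 92 mm and grips with 3 to 60 N. Pads are 19 mm wide; open, the fingers measure 130 mm over their backs; the gripper's body (75 mm by 190 mm) begins 47 mm behind the grasp point.
Start: joints at [-0.907, 0.501, -0.427, 1.55, 0.221, 1.138, -0.21], TCP at [253.564, 598.502, 240.729] pointing down, gripper open.
Joint ranges: [-2.88, 2.88], [-0.31, 2.03], [-1.54, 1.56], [0.2, 2.42], [-1.41, 4.55], [0.19, 2.02], [-2.57, 2.57]. Speed limits (rad/s): [2.57, 2.57, 3.14, 3.14, 3.14, 3.14, 3.14].

INTERFACE

Orientations are given as a unit quaternion [w, x, y, z].
In Python, from workcell import r gives the robot as it stands. The module is installed in compiled form; this text tells all that it offers.
- The arm moves only by the shell command python3 -m pendant 'ROWS'. ROWS is JSON, a list of rows, each a list of 5 numbers: the finger opening in m, from 0 to 0.0918, then the shift along the world's x, y, z in m, then the turn about the world's z in rad. In form: [[hand, dx, dy, dz, roll], ...]. A call has 1 to 5 rows; each row shifts and turns the commanded pose from where the row before left it; what a row does not reach is not made up. A row lasts 1/10 s, in which the tool goes at most 50 mm and 8.59 degrees, less where a joint would pass 70% of its speed; a pose out of reach is approached as far as the arm can. A call is refused whole if a number of a shift passes 0.05 or a number of a turn 0.15, either way. A call with a gripper value outside its range is refused whole. The fingers move at their own pace and stop on an object; the grip force is fixed at half the most. Time passes only in rows, so rows that do not move let the fingers close. It gives the time, the measured TCP pose, the force, the opening and the grip force at its end, in the units of the state.
- r.observe(): the state, without advancing time (a new reading comes with each control period).
- r.get_image(name): name is "scene" or "top" or "wrist"; returns a dict with "img" (480x640x3 uint8, blue, green, red), "depth" (480x640 float32, mm along the optical axis (not along the pixel's ray), 0 where there is no reading), "intrinsics" (3x3 intrinsics, pixels), "R" (3x3) and "t" (3): a world point X has camera coordinates R X + t. Camera axes: x right, y down, z forward; pixel columns grow to the right and rows downward; lengths in mm; the calibration is good to about 2 mm. The wrist camera is an equidistant fisheye: a pixel r from the principal point sees the ray r / f radians off the axis. A picture is of the moment at which its call begins.
- r.finish_job(): hands the job in; it is judged then, once.
The state is a dict: "t": time; "q": joint angles; "qd": joint speeds; "effort": joint torques, N m; "ee_pos": TCP position; "tcp_rot": TCP orientation; "contact_force": force on the tool from outside, world axes, zero at the start; "torque": the same for the moment, N m; "grip_width": finger opening in mm; "grip_force": force on a finger pad.
Only numpy, scipy, OpenCV 4.12 (cv2) and the standard library are available. Lean on these libraries where they do the work, as an engineer would, in place of code of your own. Each camera call takes 0.05 s, during which the arm holds its last target. There are 200 camera calls.

## Working session

There is one attempt and no reset: what is moved stays moved. The work goes in short steps, Python scripts to look and compute and a shell command to move; the robot and the scene stay as the last step left them, time stands still between calls to the robot, and variables do not carry over. Pictures are saved under pics/ and viewed, at most 10 in all, crops included, and the job is handed in when it is done.

```bash
mkdir -p pics; cat > h.py <<'E'
import numpy as np, cv2
from workcell import r
def grab(n,f=None):
    d=r.get_image(n); np.savez('pics/'+(f or n)+'.npz',**{k:np.asarray(v) for k,v in d.items()}); cv2.imwrite('pics/'+(f or n)+'.png',d['img']); return d
def load(f): return dict(np.load('pics/'+f+'.npz'))
def P(d,u,v,z=None):
    K=d['intrinsics']; z=d['depth'][int(v),int(u)] if z is None else z
    return d['R'].T@(np.array([(u-K[0,2])/K[0,0]*z,(v-K[1,2])/K[1,1]*z,z])-d['t'])
def Pz(d,u,v,h): # intersect ray with world plane z=h
    K=d['intrinsics']; ray=d['R'].T@np.array([(u-K[0,2])/K[0,0],(v-K[1,2])/K[1,1],1]); c=-d['R'].T@d['t']
    return c+ray*(h-c[2])/ray[2]
E
python3 - <<'E'
from h import *
for n in('scene','top'): d=grab(n); print(n,d['intrinsics'].tolist(),(-d['R'].T@d['t']).round(),d['R'].round(3).tolist())
s=r.observe(); print(s)
E
```

```text
scene [[606.8623109212127, 0.0, 315.6368980515169], [0.0, 606.8623109212127, 238.73354528575462], [0.0, 0.0, 1.0]] [1413.  187.  785.] [[-0.173, 0.985, 0.022], [0.624, 0.127, -0.771], [-0.762, -0.12, -0.636]]
top [[443.47394606288606, 0.0, 320.2379630208642], [0.0, 443.47394606288606, 240.62512147566025], [0.0, 0.0, 1.0]] [511.  68. 797.] [[0.015, -1.0, -0.026], [-0.997, -0.013, -0.074], [0.073, 0.027, -0.997]]
{'t': 0.1, 'q': array([-0.90680573,  0.50178087, -0.42680076,  1.55134142,  0.22078761,
        1.13829914, -0.21029202]), 'qd': array([-0.00098987, -0.00245845, -0.00021279, -0.00367617,  0.00040886,
       -0.0003134 , -0.00082428]), 'effort': array([-1.19776558e-02, -5.67871249e+01, -5.83860844e+00, -2.79913920e+01,
       -6.90075592e-02,  2.39384832e-02,  1.58023073e-05]), 'ee_pos': array([253.39345673, 597.91282292, 239.76634024]), 'tcp_rot': array([-2.14406708e-04,  1.99034906e-01,  9.79991998e-01, -8.63146695e-04]), 'contact_force': array([-0.00047902,  0.19885884, -0.27193899]), 'torque': array([0.00367502, 0.0090193 , 0.00562717]), 'grip_force': 0.0, 'grip_width': 91.61173075781814}
```

View pics/scene.png

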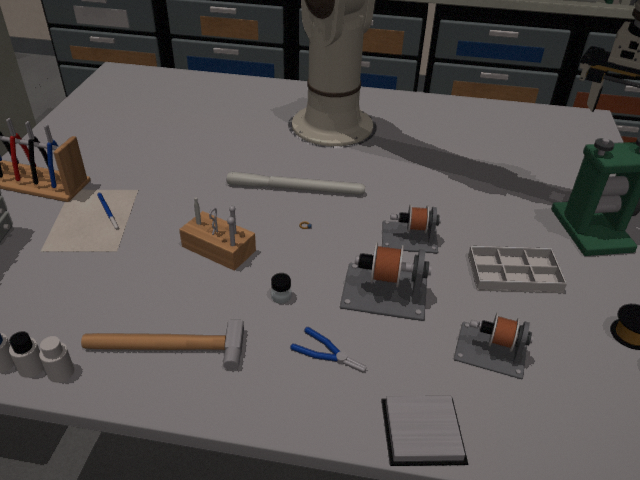

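View pics/top.png

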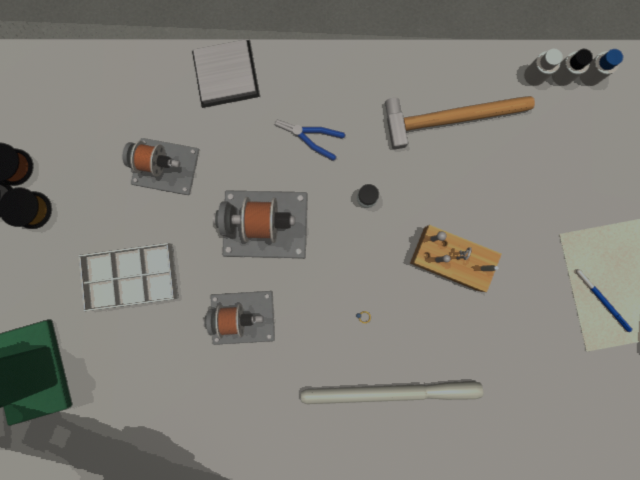

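The scene shows three stands, in the top view at (163,163), (264,224) and (240,318). The one at (264,224) has the largest base plate, so it is the one meant. The block is at (457,258) and the jar at (368,195). I'll confirm with enlarged crops.

```bash
python3 - <<'E'
from h import *
t=load('top');s=load('scene')
def c(d,x0,y0,w,h,W,H): return cv2.resize(d['img'][y0:y0+h,x0:x0+w],(W,H),interpolation=cv2.INTER_CUBIC)
a=np.hstack([c(t,210,180,100,75,400,300),c(s,335,235,100,75,400,300)])
b=np.hstack([c(t,405,215,100,75,400,300),c(s,172,190,100,75,400,300)])
im=np.vstack([a,b]); im=np.clip(im.astype(float)*1.4,0,255).astype('uint8'); cv2.imwrite('pics/crop1.png',im)
# plate corners
for n,u,v in [('tl',224,191),('tr',307,193),('br',305,257),('bl',222,255)]: print(n,Pz(t,u,v,8).round(1))
for n,u,v in [('163 stand',143,139),('',198,150),('',191,192),('',134,183)]: print(n,Pz(t,u,v,6).round(1))
for n,u,v in [('jar',368,195)]: print(n,Pz(t,u,v,45).round(1))
E
```

```text
tl [656.8 264.8   8. ]
tr [654.6 114.4   8. ]
br [539.3 116.    8. ]
bl [540.9 264.8   8. ]
163 stand [752.3 418.2   6. ]
 [732.5 315.6   6. ]
 [654.7 325.6   6. ]
 [670.2 431.2   6. ]
jar [645.5   7.7  45. ]
```

View pics/crop1.png

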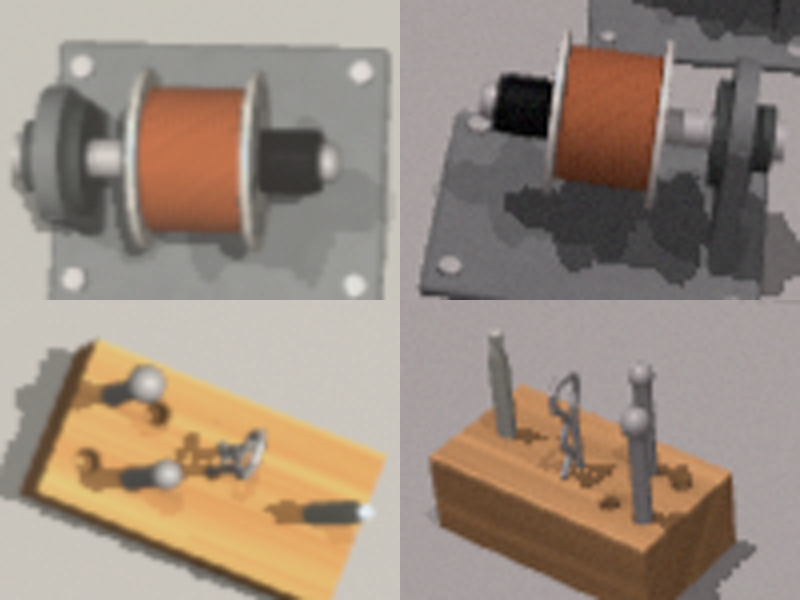

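The enlarged crop confirms the large stand. Its plate measures about 116 x 150 mm, and the axle's free end points to -y, with the spool far out. In the block, the scriber's tip is at (368,512) in the crop, the clip at (245,455), and the punches at (150,385) and (165,475). The clip sits in the middle hole. Next I'll measure these.

```bash
python3 - <<'E'
from h import *
t=load('top');s=load('scene')
C=lambda x,y:(210+x/4,180+y/4); B=lambda x,y:(405+x/4,215+(y-300)/4)
S=lambda x,y:(335+(x-400)/4,235+y/4); SB=lambda x,y:(172+(x-400)/4,190+(y-300)/4)
for n,q,h in [('axle end',C(340,161),72),('axle inner',C(105,157),72),('collar L',C(262,160),72),('collar R',C(322,160),72)]: print(n,Pz(t,*q,h).round(1), P(t,*q).round(1))
for n,q in [('block TL',B(95,340)),('TR',B(385,457)),('BL',B(25,492)),('BR',B(330,600))]: print(n,Pz(t,*q,45).round(1))
for n,q,h in [('punchA',B(150,383),104),('punchB',B(167,474),104),('scriber',B(366,513),105),('eye top a',B(262,433),102),('eye b',B(250,462),98)]: print(n,Pz(t,*q,h).round(1))
for n,q in [('scr top',SB(495,335)),('clip base',SB(570,478)),('clip eye',SB(566,390)),('eye side L',SB(552,385)),('eye R',SB(577,385)),('pA',SB(642,372)),('pB',SB(635,420))]: print(n,P(s,*q).round(1))
# depth points on spool outer flange / axle line
K=s['intrinsics']; v,u=np.mgrid[230:320,330:440]; z=s['depth'][230:320,330:440]
X=np.stack([(u-K[0,2])/K[0,0]*z,(v-K[1,2])/K[1,1]*z,z],-1).reshape(-1,3); X=(X-s['t'])@s['R']
m=(X[:,2]>60); print(X[m].min(0),X[m].max(0))
E
```

```text
axle end [597.4 129.6  72. ] [605.2 135.2   6.1]
axle inner [597.9 227.   72. ] [597.5 226.3  75.2]
collar L [597.4 161.9  72. ] [596.5 160.8  80. ]
collar R [597.7 137.1  72. ] [597.5 136.9  73.9]
block TL [595.2 -95.3  45. ]
TR [ 547.2 -216.3   45. ]
BL [530.4 -65.8  45. ]
BR [ 487.1 -192.6   45. ]
punchA [ 572.  -103.8  104. ]
punchB [ 536.6 -110.1  104. ]
scriber [ 522.6 -186.   105. ]
eye top a [ 553.2 -147.5  102. ]
eye b [ 542.  -143.9   98. ]
scr top [ 526.9 -184.8  105.7]
clip base [ 552.4 -145.2   45. ]
clip eye [ 430.1 -189.3    0.7]
eye side L [ 554.4 -148.3  101.9]
eye R [ 539.6 -141.7   91.9]
pA [ 541.5 -108.5  106. ]
pB [ 578.6 -101.1  107. ]
[569.76483634 130.66405889  60.12997815] [1412.57424084  264.6687396   784.91444453]
```

```bash
python3 -m pendant '[[0.0,0.028,-0.040,0,0],[0.0,0.028,-0.040,0,0],[0.0,0.028,-0.040,0,0],[0.0,0.028,-0.040,0,0],[0.0,0.028,-0.040,0,0]]'; python3 -m pendant '[[0.0,0.028,-0.040,0,0],[0.0,0.028,-0.040,0,0],[0.0,0.028,-0.040,0,0],[0.0,0.028,-0.040,0,0],[0.0,0.028,-0.040,0,0]]'
```

```text
t: 0.6
ee_pos: [394.2, 396.5, 240.4]
tcp_rot: [-0.0, 0.199, 0.98, -0.0]
contact_force: [0.4, 0.1, -0.2]
grip_width: 56.3
grip_force: 0.0
t: 1.1
ee_pos: [534.2, 196.6, 240.6]
tcp_rot: [-0.0, 0.199, 0.98, -0.0]
contact_force: [0.9, 0.6, 0.3]
grip_width: 16.3
grip_force: 0.0
```

```bash
python3 -m pendant '[[0.0,0.025,-0.040,0,0],[0.0,0.025,-0.040,0,0],[0.0,0.013,-0.012,-0.03,0],[0.0,0,0,-0.045,0],[0.0,0,0,-0.045,0]]'; python3 -m pendant '[[0.0,0,0,-0.015,0],[0.0,0,0,-0.005,0],[0.0,0,0,0,0]]'; python3 - <<'E'
from h import *
d=grab('wrist','w1'); print(d['intrinsics'].tolist(),d['R'].tolist(),d['t'])
E
```

```text
t: 1.6
ee_pos: [597.5, 105.2, 119.7]
tcp_rot: [0.001, 0.2, 0.98, 0.0]
contact_force: [-0.3, 0.8, -0.8]
grip_width: 0.1
grip_force: 0.0
t: 1.9
ee_pos: [597.0, 107.0, 101.3]
tcp_rot: [0.0, 0.199, 0.98, 0.0]
contact_force: [0.1, 0.6, -0.2]
grip_width: 0.7
grip_force: 0.0
[[371.64829954431775, 0.0, 317.04336383475777], [0.0, 371.64829954431775, 236.10960659641412], [0.0, 0.0, 1.0]] [[0.3896765735233815, 0.9209516946798545, 0.00037962268504751354], [0.8785343441964497, -0.3718523789029696, 0.2998386472280025], [0.27627807389366404, -0.1165065850950435, -0.9539898539896012]] [-330.57588173 -481.79889884  105.72014466]
```

View pics/w1.png

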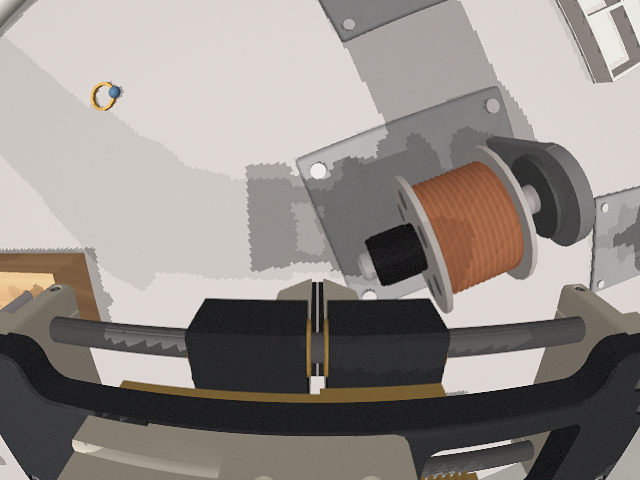

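The wrist view shows the collar end at about (383,262), the axle stub at (367,265), and the closed fingertips at (318,288) in front of the flange. I'll push in +y.

```bash
python3 -m pendant '[[0.0,0,0.010,0,0],[0.0,0,0.010,0,0],[0.0,0,0.005,0,0],[0.0,0,0.004,0,0],[0.0,0,0.004,0,0]]'; python3 -m pendant '[[0.0,0,0.004,0,0],[0.0,0,0.004,0,0],[0.0,0,0.004,0,0]]'
```

```text
t: 2.45
ee_pos: [596.6, 140.1, 101.0]
tcp_rot: [0.0, 0.199, 0.98, 0.0]
contact_force: [0.7, 0.1, -1.2]
grip_width: 0.4
grip_force: 0.0
t: 2.75
ee_pos: [596.6, 150.4, 100.6]
tcp_rot: [-0.0, 0.2, 0.98, -0.001]
contact_force: [-0.6, -3.1, 0.6]
grip_width: -0.0
grip_force: 1.5
```

```bash
python3 -m pendant '[[0.0,0,0.004,0,0],[0.0,0,0.004,0,0],[0.0,0,0.004,0,0]]'; python3 -m pendant '[[0.0,0,0.003,0,0],[0.0,0,0.003,0,0]]';python3 -m pendant '[[0.0,0,0.002,0,0],[0.0,0,0.002,0,0]]'
```

```text
t: 3.05
ee_pos: [596.7, 161.8, 100.6]
tcp_rot: [0.0, 0.199, 0.98, -0.001]
contact_force: [0.2, -11.9, 3.5]
grip_width: 0.5
grip_force: 6.1
t: 3.25
ee_pos: [596.7, 162.6, 100.5]
tcp_rot: [-0.0, 0.201, 0.98, -0.004]
contact_force: [-1.9, -19.2, 7.3]
grip_width: 0.4
grip_force: 9.8
t: 3.45
ee_pos: [596.8, 163.0, 100.5]
tcp_rot: [-0.0, 0.202, 0.979, -0.006]
contact_force: [-2.1, -22.8, 9.7]
grip_width: 0.3
grip_force: 12.3
```

```bash
python3 -m pendant '[[0.0,0,-0.03,0.01,0],[0.0,0,-0.03,0.02,0],[0.0,0.03,-0.008,0,0],[0.0,0.03,0,-0.04,0],[0.0,0,0,0,0]]'; python3 - <<'E'
from h import *
d=grab('wrist','w2'); print((-d['R'].T@d['t']).round(1), r.observe()['ee_pos'])
def proj(d,X):
    c=d['R']@np.array(X)+d['t']; th=np.arctan2(np.hypot(*c[:2]),c[2]); k=d['intrinsics'][0,0]*th/np.hypot(*c[:2]); return d['intrinsics'][:2,2]+k*c[:2]
u,v=proj(d,[597.5,150,76]).round().astype(int);print(u,v)
y0=max(0,v-60);x0=max(0,u-80); im=cv2.resize(d['img'][y0:y0+120,x0:x0+160],(800,600),interpolation=cv2.INTER_CUBIC); print(x0,y0); cv2.imwrite('pics/w2c.png',np.clip(im*1.2,0,255).astype('uint8'))
E
```

```text
t: 3.95
ee_pos: [654.9, 104.6, 82.1]
tcp_rot: [-0.005, 0.2, 0.98, -0.001]
contact_force: [-1.7, -0.9, -2.6]
grip_width: 0.4
grip_force: 0.0
[582.4 135.6 227. ] [654.12496516 105.67340114  84.97778434]
366 147
286 87
```

View pics/w2c.png

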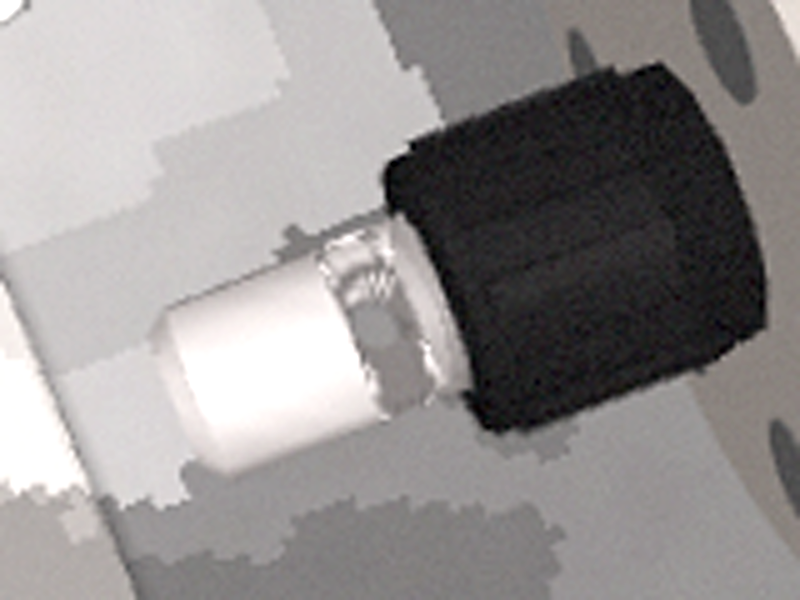

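```bash
python3 - <<'E'
from h import *
d=load('w2')
a=cv2.resize(d['img'][122:178,336:386],(500,560),interpolation=cv2.INTER_NEAREST); 
z=d['depth'][122:178,336:386]; print(z[z>0].min(),z.max())
g=np.clip((z-135)/50*255,0,255).astype('uint8'); b=cv2.cvtColor(cv2.resize(g,(300,336),interpolation=cv2.INTER_NEAREST),cv2.COLOR_GRAY2BGR); b=cv2.copyMakeBorder(b,0,224,0,0,cv2.BORDER_CONSTANT)
cv2.imwrite('pics/w2d.png',np.hstack([a,b]))
# world points of the axle surface
K=d['intrinsics'];v,u=np.mgrid[110:190,310:400];zz=d['depth'][110:190,310:400]
x=(u-K[0,2])/K[0,0];y=(v-K[1,2])/K[1,1];th=np.hypot(x,y);s=np.tan(th)/th
X=np.stack([x*s*zz,y*s*zz,zz],-1).reshape(-1,3);W=(X-d['t'])@d['R']
np.save('pics/W.npy',np.c_[W,u.ravel(),v.ravel()])
m=(W[:,2]>60)&(W[:,1]<150);A=W[m]
from scipy.optimize import least_squares
f=lambda p:np.hypot(A[:,0]-p[0]-p[2]*(A[:,1]-140),A[:,2]-p[1])-8
p=least_squares(f,[597,68,0],loss='soft_l1').x;print('axle x,z,slope',p,len(A),A[:,1].min())
res=np.hypot(W[:,0]-p[0]-p[2]*(W[:,1]-140),W[:,2]-p[1])-8
m=(W[:,1]>140)&(W[:,1]<170)&(W[:,2]>45)&(abs(W[:,0]-597)<9)
for ys in range(140,170,2):
  row=''
  for xs in range(-8,9,2):
    k=m&(abs(W[:,1]-ys)<1)&(abs(W[:,0]-p[0]-xs)<1); row+='%7.1f'%(np.median(res[k]) if k.any() else np.nan)
  print(ys,row)
E
```

```text
139.32898 219.64055
axle x,z,slope [5.98964631e+02 6.80310797e+01 2.91602866e-02] 1749 129.4946900326263
140     0.1    0.1    0.2    0.1    0.2   -0.1   -0.2   -0.1    nan
142    -0.0   -0.2   -0.1    0.2   -0.5    0.1   -0.1   -0.1    nan
144    -0.1    0.2    0.2   -0.0   -0.0    0.1   -0.1   -0.1    nan
146     0.2    0.2    0.1   -0.6    0.3    0.3   -0.2    0.2    nan
148     0.2    0.1   -0.2   -4.0   -0.8    0.4    0.0   -0.1   -0.2
150     0.2    0.1    0.0   -2.9   -1.1    0.2   -0.2    0.1    0.3
152     0.3    0.3    0.2    0.1    0.2    0.1    0.0   -0.1    nan
154     4.4    4.4    4.3    4.4    4.6    4.6    4.1    4.2    nan
156     5.1    5.3    5.0    4.8    5.3    4.8    4.7    5.2    nan
158     5.6    5.8    5.5    5.2    5.9    5.0    4.7    5.2    nan
160     5.4    5.7    5.1    4.9    5.7    4.9    4.7    5.4    6.2
162     5.2    5.9    5.2    4.8    5.8    4.9    4.5    4.7    nan
164     5.2    5.9    5.1    4.9    5.6    nan    nan    nan    nan
166     5.3    5.8    3.9    nan    nan    nan    nan    nan    nan
168     4.9    nan    nan    nan    nan    nan    nan    nan    nan
```

View pics/w2d.png

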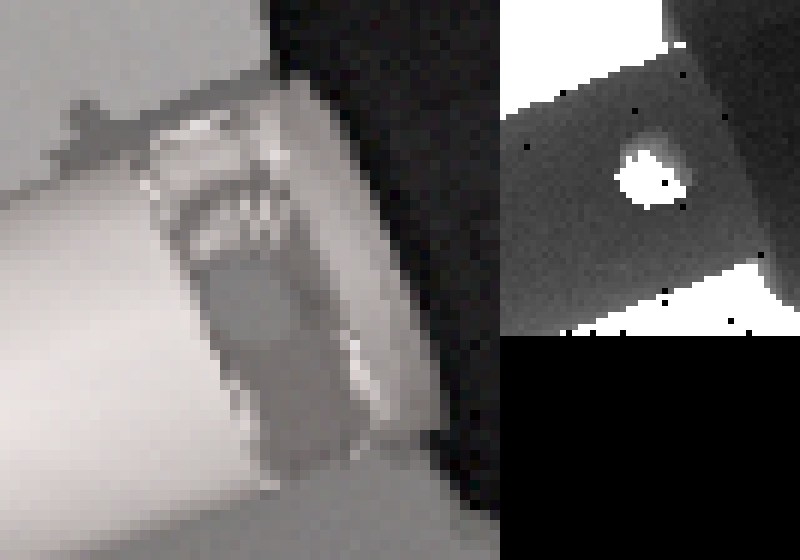

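The crop shows the cross hole: the through-view spot is at about (248,298) in the crop (wrist pixel (361,152)), and the depth image shows it clearly. I'll intersect the rays with the axle to get the mouth and its lean.

```bash
python3 - <<'E'
from h import *
d=load('w2');K=d['intrinsics'];v,u=np.mgrid[110:190,310:400];zz=d['depth'][110:190,310:400]
x=(u-K[0,2])/K[0,0];y=(v-K[1,2])/K[1,1];th=np.hypot(x,y);s=np.tan(th)/th
ray=np.stack([x*s,y*s,np.ones_like(x)],-1).reshape(-1,3)@d['R'];c=-d['R'].T@d['t'];zz=zz.ravel()
W=np.load('pics/W.npy')[:,:3]
from scipy.optimize import least_squares
m=(W[:,2]>60)&(W[:,1]<152.)&(W[:,1]>131);A=W[m]
f=lambda p:np.hypot(A[:,0]-p[0]-p[2]*(A[:,1]-149),A[:,2]-p[1]-p[3]*(A[:,1]-149))-8
p=least_squares(f,[598,68,0,0],loss='soft_l1',f_scale=.3).x;print(p)
print('end y',np.percentile(A[:,1],.5), 'collar face', np.percentile(W[(W[:,2]>79)&(W[:,2]<84)][:,1],[1,3]))
# collar fit
B=W[(W[:,2]>70)&(W[:,1]>155)&(W[:,1]<175)]
g=lambda q:np.hypot(B[:,0]-q[0]-q[1]*(B[:,1]-149),B[:,2]-q[2])-13
q=least_squares(g,[598,0,68],loss='soft_l1',f_scale=.3).x;print('collar',q)
ax=lambda yy:p[0]+p[2]*(yy-149)
# ray-cylinder
for it in range(1):
  ox=c[0]-p[0]-p[2]*(c[1]-149);oz=c[2]-p[1]-p[3]*(c[1]-149);dx=ray[:,0]-p[2]*ray[:,1];dz=ray[:,2]-p[3]*ray[:,1]
  a=dx**2+dz**2;b=ox*dx+oz*dz;cc=ox**2+oz**2-64;D=b*b-a*cc
  t=(-b-np.sqrt(np.maximum(D,0)))/a; H=c+ray*t[:,None]
  ok=(D>0)&(H[:,1]>143)&(H[:,1]<155)&(zz-t>0.8)&(abs(H[:,0]-p[0])<7)&(zz>0)
  Q=H[ok];ang=np.degrees(np.arctan2(Q[:,0]-ax(Q[:,1]),Q[:,2]-p[1]))
  print(len(Q),'y',Q[:,1].mean(),np.ptp(Q[:,1]),'ang',ang.mean(),np.median(ang),ang.min(),ang.max())
  Bm=ok&(zz-t>25);Q2=c+ray[Bm]*zz[Bm][:,None];print('thru',Bm.sum(),Q2.mean(0).round(1),H[Bm].mean(0).round(1))
  dep=(zz-t)[ok]; 
  for lo in range(-30,31,4):
    k=(ang>=lo)&(ang<lo+4); print(lo,k.sum(), dep[k].mean().round(1) if k.any() else '')
E
```

```text
[5.99127864e+02 6.81704384e+01 2.23428606e-02 1.08845949e-02]
end y 131.14006120168295 collar face [153.33076626 153.58457941]
collar [5.98916842e+02 1.02133197e-02 6.82064741e+01]
207 y 147.8332695343169 10.249393553565994 ang -6.016831673724825 -8.865455777689897 -59.51168796630353 59.90154930390525
thru 69 [605.5 152.3   8.2] [598.3 147.1  76. ]
-30 14 3.3
-26 14 7.5
-22 15 20.0
-18 18 30.3
-14 17 42.5
-10 22 41.2
-6 19 41.1
-2 14 53.6
2 16 46.7
6 4 50.2
10 4 1.2
14 0 
18 3 0.9
22 3 1.2
26 2 1.4
30 6 1.4
```

The hole's top leans about 11 degrees towards -x, with its centre at about (599,148.5,68). Next, over the clip.

```bash
python3 -m pendant '[[0.022,0,-0.01,0.045,0],[0.022,-0.015,-0.035,0.03,0],[0.022,-0.02,-0.045,0,0],[0.022,-0.02,-0.045,0,0],[0.022,-0.02,-0.045,0,0]]'; python3 -m pendant '[[0.022,-0.02,-0.045,0,0],[0.022,-0.015,-0.025,0,0],[0.022,0,0,0,0],[0.022,0,0,0,0]]'; python3 - <<'E'
from h import *
d=grab('wrist','w3'); print((-d['R'].T@d['t']).round(1), r.observe()['ee_pos'])
def proj(d,X):
    c=d['R']@np.array(X)+d['t']; th=np.arctan2(np.hypot(*c[:2]),c[2]); k=d['intrinsics'][0,0]*th/np.hypot(*c[:2]); return d['intrinsics'][:2,2]+k*c[:2]
u,v=proj(d,[544,-144,92]).round().astype(int);print(u,v)
x0,y0=u-60,v-45; a=cv2.resize(d['img'][y0:y0+90,x0:x0+120],(800,600),interpolation=cv2.INTER_CUBIC); print(x0,y0); cv2.imwrite('pics/w3c.png',a)
E
```

```text
t: 4.5
ee_pos: [581.3, -74.3, 168.3]
tcp_rot: [0.002, 0.198, 0.98, 0.001]
contact_force: [1.1, -0.5, -0.6]
grip_width: 21.9
grip_force: 0.0
t: 4.9
ee_pos: [547.0, -143.9, 167.6]
tcp_rot: [0.001, 0.199, 0.98, 0.0]
contact_force: [1.1, 0.5, -0.0]
grip_width: 22.1
grip_force: 0.0
[ 472.5 -113.2  311.6] [ 547.52608162 -142.67627562  167.34459596]
316 249
256 204
```

View pics/w3c.png

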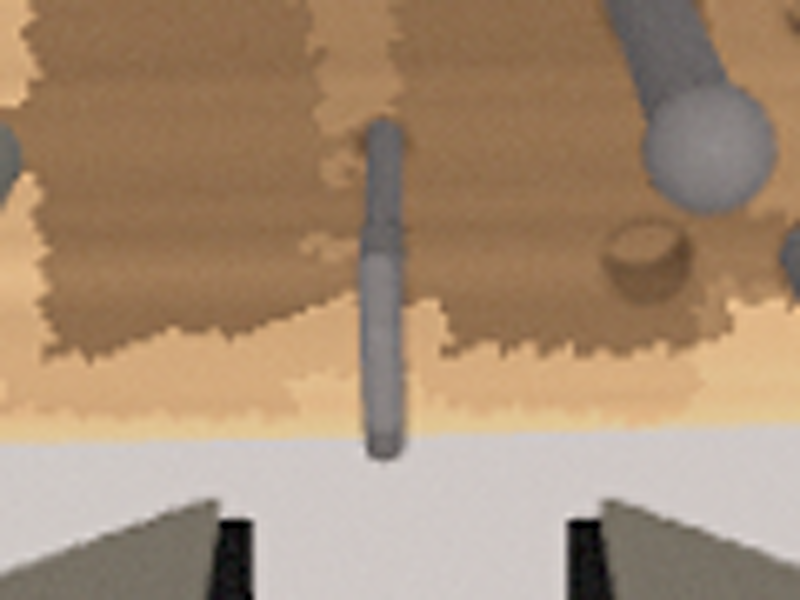

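```bash
python3 - <<'E'
from h import *
d=load('w3');K=d['intrinsics'];v,u=np.mgrid[204:294,256:376];z=d['depth'][204:294,256:376]
x=(u-K[0,2])/K[0,0];y=(v-K[1,2])/K[1,1];th=np.hypot(x,y);s=np.tan(th)/th
W=(np.stack([x*s*z,y*s*z,z],-1).reshape(-1,3)-d['t'])@d['R']
m=(W[:,2]>50)&(W[:,2]<108)&(u.ravel()>306)&(u.ravel()<322)
A=W[m];print(len(A))
tcp=np.array([547.5,-142.7]);cx=np.array([.921,-.39]);cy=np.array([.39,.921])
L=np.c_[(A[:,:2]-tcp)@cx,(A[:,:2]-tcp)@cy,A[:,2]]
for lo in range(48,108,5):
  k=(L[:,2]>=lo)&(L[:,2]<lo+5)
  if k.any(): print(lo,k.sum(),'x',np.percentile(L[k,0],[5,50,95]).round(1),'y',np.percentile(L[k,1],[10,50,90]).round(1))
k=L[:,2]>80;q=np.polyfit(L[k,0],L[k,1],1);print('yaw slope',q, A[k].mean(0),L[:,2].max())
E
```

```text
270
48 5 x [-5.3 -4.8 -4.5] y [-5.8 -4.7 -3.5]
53 6 x [-5.6 -5.2 -4.8] y [-5.7 -5.  -3.6]
58 9 x [-5.8 -5.3 -4.7] y [-6.  -4.6 -3.2]
63 11 x [-5.9 -5.5 -4.9] y [-5.9 -4.6 -3.2]
68 12 x [-6.  -5.2 -3.9] y [-5.9 -4.2 -3.2]
73 9 x [-6.2 -5.2 -4.6] y [-5.3 -4.5 -3.7]
83 6 x [-8.8  0.3  9.5] y [-5.3 -3.4 -2.1]
88 20 x [-9.  -7.9  9.9] y [-5.6 -3.4 -1.8]
93 33 x [-9.1 -8.  10.2] y [-6.  -4.3 -2.5]
98 139 x [-7.3 -1.2  8.5] y [-6.1 -4.3 -3. ]
103 20 x [-2.7  0.8  5.7] y [-5.4 -4.8 -3.6]
yaw slope [ 0.05822147 -4.29664125] [ 544.91102083 -146.33011806   99.29690163] 103.9111418231061
```

The clip stands edge-on at column 383 in the crop (wrist pixel ~313), eye at rows 250–455, 2 mm left of the finger midline at column 410. I'll correct that, go down and grip the eye across its faces.

```bash
python3 -m pendant '[[0.022,0,-0.002,-0.02,0],[0.022,0,0,-0.025,0],[0.022,0,0,-0.015,0],[0.022,0,0,-0.01,0],[0.022,0,0,0,0]]'; python3 - <<'E'
from h import *
d=grab('wrist','w4'); im=d['img'][225:345,237:397]; cv2.imwrite('pics/w4c.png',cv2.resize(im,(800,600),interpolation=cv2.INTER_CUBIC))
E
```

```text
t: 5.45
ee_pos: [546.1, -145.0, 94.5]
tcp_rot: [-0.001, 0.198, 0.98, 0.0]
contact_force: [0.1, 0.6, -0.3]
grip_width: 21.6
grip_force: 0.0
```

View pics/w4c.png

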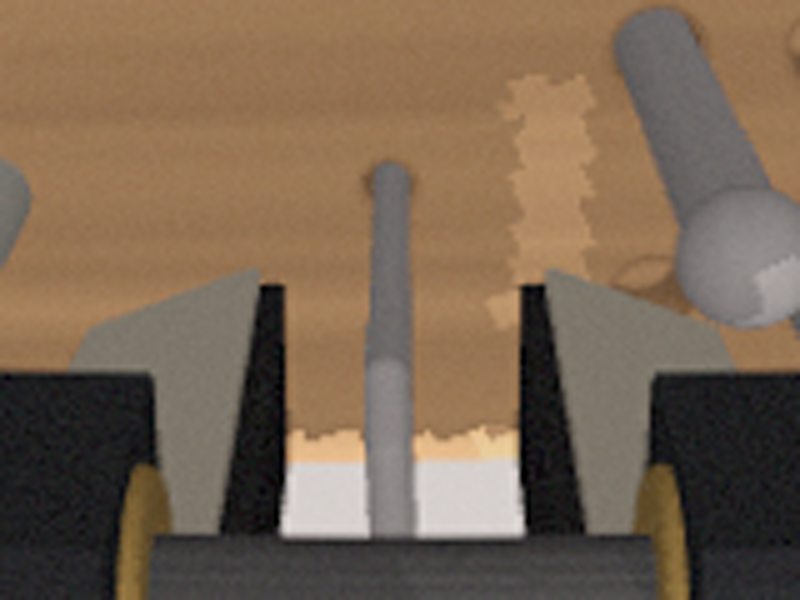

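The clip (column 390) is about 1 mm left of the finger middle (402), so I'll nudge it and close.

```bash
python3 -m pendant '[[0.022,0,-0.001,0.002,0],[0.0,0,0,0,0],[0.0,0,0,0,0],[0.0,0,0,0,0],[0.0,0,0,0,0]]'; python3 -m pendant '[[0.0,0,0,0,0]]';python3 -m pendant '[[0.0,0,0,0,0]]'
```

```text
t: 6.0
ee_pos: [546.9, -147.7, 98.2]
tcp_rot: [0.0, 0.199, 0.98, -0.0]
contact_force: [-0.4, -0.2, 1.7]
grip_width: 3.4
grip_force: 30.0
t: 6.1
ee_pos: [547.0, -147.7, 98.2]
tcp_rot: [0.0, 0.199, 0.98, -0.0]
contact_force: [0.6, -1.2, 3.4]
grip_width: 3.3
grip_force: 30.0
t: 6.2
ee_pos: [547.0, -147.7, 98.2]
tcp_rot: [0.0, 0.199, 0.98, -0.0]
contact_force: [-0.5, -1.1, 3.0]
grip_width: 3.4
grip_force: 30.0
```

```bash
python3 -m pendant '[[0.0,0,0,0.005,0],[0.0,0,0,0.005,0],[0.0,0,0,0,0]]'; python3 -m pendant '[[0.0,-0.0018,0.0008,0,0],[0.0,-0.0018,0.0008,0,0],[0.0,0,0,0,0]]'; python3 -m pendant '[[0.0,-0.0018,0.0008,0,0],[0.0,-0.0018,0.0008,0,0],[0.0,-0.0018,0.0008,0,0],[0.0,-0.0018,0.0008,0,0]]'
```

```text
t: 6.5
ee_pos: [547.0, -147.5, 108.4]
tcp_rot: [0.0, 0.199, 0.98, 0.0]
contact_force: [-0.1, 0.4, 0.1]
grip_width: 3.5
grip_force: 30.0
t: 6.8
ee_pos: [544.0, -146.3, 108.2]
tcp_rot: [0.001, 0.199, 0.98, -0.0]
contact_force: [3.9, -1.7, -0.3]
grip_width: 3.5
grip_force: 30.0
t: 7.2
ee_pos: [536.0, -142.7, 108.0]
tcp_rot: [0.0, 0.199, 0.98, -0.0]
contact_force: [3.1, -1.8, 1.4]
grip_width: 3.0
grip_force: 30.0
```

```bash
python3 -m pendant '[[0.0,0,0,0.01,0],[0.0,0,0,0.03,0],[0.0,0,0,0.04,0],[0.0,0,0.01,0.03,0],[0.0,0.010,0.04,0,0]]'; python3 -m pendant '[[0.0,0.01,0.045,0,0.1],[0.0,0.01,0.045,0,0.1],[0.0,0.01,0.045,0,0.1],[0.0,0.01,0.04,0,0.087],[0.0,0.003,0.04,0,0]]';python3 -m pendant '[[0.0,0,0.028,0,0],[0.0,0,0,-0.02,0],[0.0,0,0,-0.02,0],[0.0,0,0,0,0],[0.0,0,0,0,0]]'; python3 - <<'E'
from h import *
d=grab('wrist','w5');s=grab('scene','s5')
print(r.observe()['ee_pos'],(-d['R'].T@d['t']).round(1))
a=cv2.resize(d['img'][120:345,210:420],(560,600),interpolation=cv2.INTER_CUBIC)
K=s['intrinsics'];c=s['R']@np.array([592,150,110])+s['t'];u,v=(K@c/c[2])[:2].astype(int);print(u,v)
b=cv2.resize(s['img'][v-50:v+50,u-20:u+20],(240,600),interpolation=cv2.INTER_CUBIC)
cv2.imwrite('pics/w5c.png',np.clip(np.hstack([a,b])*1.2,0,255).astype('uint8'))
E
```

```text
t: 7.7
ee_pos: [545.7, -97.7, 222.0]
tcp_rot: [0.002, 0.203, 0.979, -0.002]
contact_force: [1.4, -0.4, -0.7]
grip_width: 3.4
grip_force: 30.0
t: 8.2
ee_pos: [587.2, 123.8, 217.2]
tcp_rot: [-0.002, 0.005, 1.0, -0.0]
contact_force: [1.2, 0.3, 0.8]
grip_width: 3.8
grip_force: 30.0
t: 8.7
ee_pos: [587.3, 149.9, 177.4]
tcp_rot: [-0.002, 0.007, 1.0, -0.0]
contact_force: [0.6, -0.2, 0.6]
grip_width: 3.5
grip_force: 30.0
[588.84673792 150.13647264 178.68985886] [507.4 150.3 321.8]
367 240
```

View pics/w5c.png

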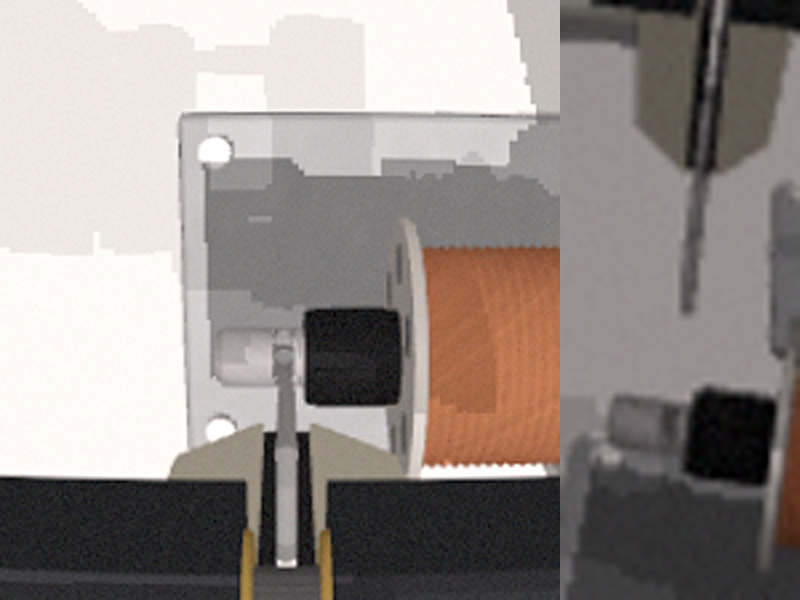

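The wrist crop shows the leg at column 284 pointing at the hole (285,345), so y is aligned. The scene crop shows the clip firmly held. I'll measure the leg's line and the hole relative to each other from the wrist depth.

```bash
cat >> h.py <<'E'
def cloud(d,v0,v1,u0,u1):
    K=d['intrinsics'];v,u=np.mgrid[v0:v1,u0:u1];z=d['depth'][v0:v1,u0:u1]
    x=(u-K[0,2])/K[0,0];y=(v-K[1,2])/K[1,1];th=np.hypot(x,y);s=np.tan(th)/th
    return ((np.stack([x*s*z,y*s*z,z],-1).reshape(-1,3)-d['t'])@d['R'])
E
python3 - <<'E'
from h import *
from scipy.optimize import least_squares
d=load('w5');W=cloud(d,225,345,285,350);print('cam',(-d['R'].T@d['t']))
L=W[(W[:,2]>90)&(W[:,2]<158)&(abs(W[:,1]-150)<6)]
for lo in range(90,160,6):
  k=(L[:,2]>=lo)&(L[:,2]<lo+6)
  if k.any(): print(lo,k.sum(),L[k].mean(0).round(1),L[k,0].std().round(1))
k=(L[:,2]<150);print(np.polyfit(L[k,2],L[k,0],1),np.polyfit(L[k,2],L[k,1],1),L[:,2].min())
A=W[(W[:,2]>62)&(W[:,2]<78)&(W[:,1]>131)&(W[:,1]<144)]
p=least_squares(lambda p:np.hypot(A[:,0]-p[0],A[:,2]-p[1])-8,[598,68],loss='soft_l1',f_scale=.3).x;print('axle',p,len(A),'end',A[:,1].min())
E
```

```text
cam [507.35576026 150.28629537 321.80285427]
102 1 [591.1 148.1 107.8] 0.0
108 13 [590.7 148.8 111.3] 0.6
114 18 [590.  148.9 116.4] 0.4
120 14 [588.9 148.6 122.7] 0.4
126 18 [587.8 149.  128.9] 0.5
132 17 [586.6 148.8 135.7] 0.5
138 21 [585.8 149.  140.8] 0.5
144 21 [584.8 148.9 147.1] 0.6
150 2 [584.2 147.7 150.4] 0.2
[-1.69084926e-01  6.09604812e+02] [4.03561825e-03 1.48331109e+02] 107.82970366135166
axle [599.093814    68.11436986] 378 end 131.1337182503623
```

```bash
python3 -m pendant '[[0.0,0.002,0,-0.012,0],[0.0,0.001,0,-0.01,0],[0.0,0.001,0,-0.006,0],[0.0,0,0,0,0],[0.0,0,0,0,0]]'; python3 - <<'E'
from h import *
from scipy.optimize import least_squares
d=grab('wrist','w6');W=cloud(d,200,345,270,365);print(r.observe()['ee_pos'])
L=W[(W[:,2]>81.5)&(W[:,2]<120)&(abs(W[:,1]-149)<3.5)];k=abs(L[:,0]-594)<8;L=L[k]
print(len(L),np.polyfit(L[:,2],L[:,0],1),np.polyval(np.polyfit(L[:,2],L[:,0],1),76),L[:,1].mean(),L[:,2].min())
A=W[(W[:,2]>62)&(W[:,2]<78)&(W[:,1]>131)&(W[:,1]<144)]
p=least_squares(lambda p:np.hypot(A[:,0]-p[0],A[:,2]-p[1])-8,[598,68],loss='soft_l1',f_scale=.3).x;print('axle',p,len(A),'end',A[:,1].min())
x0,y0=267,190
cv2.imwrite('pics/w6c.png',cv2.resize(d['img'][y0:y0+75,x0:x0+100],(800,600),interpolation=cv2.INTER_CUBIC))
E
```

```text
t: 9.3
ee_pos: [592.6, 150.3, 149.3]
tcp_rot: [-0.0, 0.007, 1.0, -0.0]
contact_force: [0.4, 0.2, 0.7]
grip_width: 3.3
grip_force: 30.0
[592.83557915 150.4163778  149.72057733]
114 [-1.68159807e-01  6.10216603e+02] 597.436457879081 149.25254822211753 82.56314564469963
axle [599.04698664  68.15671542] 474 end 131.00215053242042
```

View pics/w6c.png

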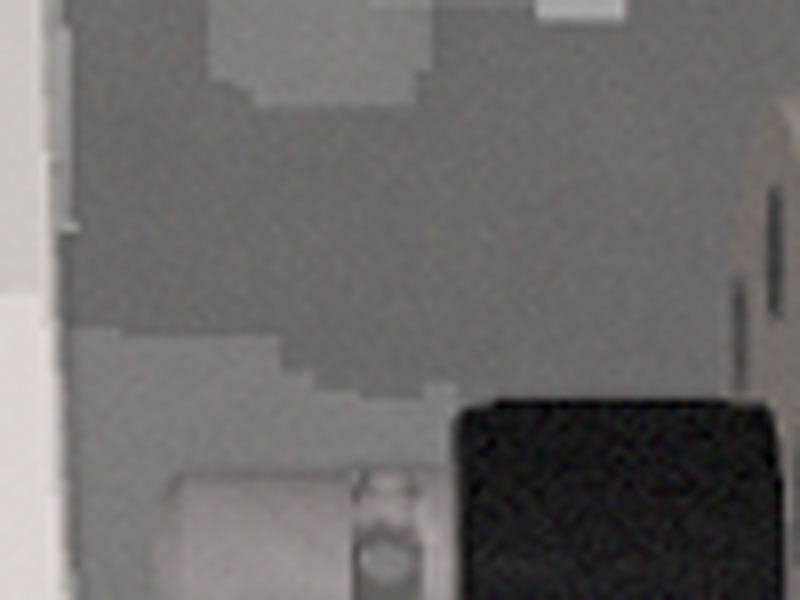

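Now at the limit of viewed pictures. The last crop showed the hole's through-view at (387,560) and the clip just below the frame. The rest I'll do by numbers.

```bash
python3 - <<'E'
from h import *
for f in('w5','w6'):
  d=load(f);W=cloud(d,180,360,270,365);c=-d['R'].T@d['t']
  L=W[(abs(W[:,1]-149)<1.3)&(W[:,2]>81.5 if f=='w6' else W[:,2]>108)&(W[:,2]<150)&(abs(W[:,0]-592)<10)]
  if f=='w6': L=L[L[:,2]<118]
  pf=np.polyfit(L[:,2],L[:,0],1);r_=L[:,0]-np.polyval(pf,L[:,2]);L=L[abs(r_)<1];pf=np.polyfit(L[:,2],L[:,0],1)
  print(f,len(L),pf,'lean',np.degrees(np.arctan(pf[0])),'zmin',L[:,2].min(),'zmax',L[:,2].max(),'x@100',np.polyval(pf,110))
  # hole mouth by ray/cylinder
  K=d['intrinsics'];v,u=np.mgrid[180:360,270:365];z=d['depth'][180:360,270:365].ravel()
  x=(u-K[0,2])/K[0,0];y=(v-K[1,2])/K[1,1];th=np.hypot(x,y);s=np.tan(th)/th
  ray=np.stack([x*s,y*s,np.ones_like(x)],-1).reshape(-1,3)@d['R'];o=c-np.array([599.05,0,68.15])
  a=ray[:,0]**2+ray[:,2]**2;b=o[0]*ray[:,0]+o[2]*ray[:,2];D=b*b-a*(o[0]**2+o[2]**2-64);t=(-b-np.sqrt(np.maximum(D,0)))/a;H=c+ray*t[:,None]
  ok=(D>0)&(z-t>0.8)&(H[:,1]>145)&(H[:,1]<153);Q=H[ok];an=np.degrees(np.arctan2(Q[:,0]-599.05,Q[:,2]-68.15))
  an_ok=(an>-50)&(an<25)
  print('mouth',an_ok.sum(),'y',np.percentile(Q[an_ok,1],[3,50,97]).round(1),'ang',np.percentile(an[an_ok],[0,3,50,97,100]).round(1))
E
```

```text
w5 82 [-1.66889486e-01  6.09101286e+02] lean -9.474743333975857 zmin 108.51422854804812 zmax 149.76942069310908 x@100 590.7434425943056
mouth 60 y [145.1 147.9 151.5] ang [-47.6 -42.4 -11.4   6.1  16.4]
w6 65 [-1.63863162e-01  6.09551878e+02] lean -9.305963847157514 zmin 82.73542988940858 zmax 117.74349315067785 x@100 591.5269302996934
mouth 53 y [145.4 147.9 152.1] ang [-49.4 -43.9 -16.4  -0.2   7.3]
```

```bash
python3 -m pendant '[[0.0,-0.0015,0,0,0],[0.0,0.0004,0,-0.002,0],[0.0,0.0002,0,-0.001,0],[0.0,0,0,0,0]]'; python3 -m pendant '[[0.0,0.0002,0,-0.001,0],[0.0,0.0002,0,-0.001,0],[0.0,0,0,0,0]]'; python3 -m pendant '[[0.0,0.0002,0,-0.001,0],[0.0,0.0002,0,-0.001,0],[0.0,0,0,0,0]]'
```

```text
t: 9.75
ee_pos: [591.8, 150.3, 146.7]
tcp_rot: [-0.0, 0.007, 1.0, -0.0]
contact_force: [-0.2, 0.1, 0.6]
grip_width: 3.8
grip_force: 30.0
t: 10.05
ee_pos: [592.2, 150.3, 144.5]
tcp_rot: [-0.0, 0.007, 1.0, -0.0]
contact_force: [0.2, 0.0, -0.1]
grip_width: 3.2
grip_force: 30.0
t: 10.35
ee_pos: [592.6, 150.1, 142.5]
tcp_rot: [-0.0, 0.007, 1.0, -0.0]
contact_force: [-0.4, -0.7, -0.4]
grip_width: 3.4
grip_force: 30.0
```

```bash
python3 -m pendant '[[0.0,0.0002,0,-0.001,0],[0.0,0.0002,0,-0.001,0],[0.0,0,0,0,0]]'; python3 -m pendant '[[0.0,0.0002,0,-0.001,0],[0.0,0.0002,0,-0.001,0],[0.0,0,0,0,0]]'; python3 -m pendant '[[0.0,0.0002,0,-0.001,0],[0.0,0.0002,0,-0.001,0],[0.0,0,0,0,0]]'
```

```text
t: 10.65
ee_pos: [593.0, 150.1, 140.5]
tcp_rot: [-0.0, 0.007, 1.0, -0.0]
contact_force: [0.2, -0.6, -0.1]
grip_width: 3.4
grip_force: 30.0
t: 10.95
ee_pos: [593.4, 150.2, 138.6]
tcp_rot: [-0.0, 0.007, 1.0, -0.0]
contact_force: [-0.5, -0.2, -0.3]
grip_width: 3.3
grip_force: 30.0
t: 11.25
ee_pos: [593.8, 150.2, 136.5]
tcp_rot: [-0.0, 0.007, 1.0, -0.0]
contact_force: [-0.1, -0.8, -0.1]
grip_width: 3.3
grip_force: 30.0
```

In the hole without any force. I'll continue along its axis.

```bash
python3 -m pendant '[[0.0,0.0002,0,-0.001,0],[0.0,0.0002,0,-0.001,0],[0.0,0.0002,0,-0.001,0],[0.0,0.0002,0,-0.001,0]]'; python3 -m pendant '[[0.0,0.0002,0,-0.001,0],[0.0,0.0002,0,-0.001,0],[0.0,0.0002,0,-0.001,0],[0.0,0.0002,0,-0.001,0]]'; python3 -m pendant '[[0.0,0.0002,0,-0.001,0],[0.0,0.0002,0,-0.001,0],[0.0,0.0002,0,-0.001,0],[0.0,0.0002,0,-0.001,0]]'
```

```text
t: 11.65
ee_pos: [594.7, 150.2, 132.6]
tcp_rot: [-0.0, 0.007, 1.0, -0.0]
contact_force: [-0.1, -1.2, -1.1]
grip_width: 3.1
grip_force: 30.0
t: 12.05
ee_pos: [595.4, 150.3, 128.6]
tcp_rot: [-0.0, 0.007, 1.0, -0.0]
contact_force: [0.2, -0.9, 0.5]
grip_width: 3.7
grip_force: 30.0
t: 12.45
ee_pos: [596.2, 150.2, 124.6]
tcp_rot: [-0.0, 0.007, 1.0, -0.0]
contact_force: [0.7, -1.4, 0.7]
grip_width: 3.4
grip_force: 30.0
```

```bash
python3 -m pendant '[[0.0,0.0002,-0.0003,-0.001,0],[0.0,0.0002,0,-0.001,0],[0.0,0.0002,0,-0.001,0],[0.0,0.0002,0,-0.001,0]]'; python3 -m pendant '[[0.0,0.0002,0,-0.001,0],[0.0,0.0002,0,-0.001,0]]'; python3 -m pendant '[[0.0,0.0002,0,-0.001,0],[0.0,0.0002,0,-0.001,0]]'
```

```text
t: 12.85
ee_pos: [597.0, 150.1, 120.6]
tcp_rot: [-0.0, 0.007, 1.0, 0.0]
contact_force: [-0.7, -1.4, -0.1]
grip_width: 3.2
grip_force: 30.0
t: 13.05
ee_pos: [597.4, 150.1, 118.6]
tcp_rot: [-0.0, 0.007, 1.0, 0.0]
contact_force: [-1.7, -1.1, 0.0]
grip_width: 3.0
grip_force: 30.0
t: 13.25
ee_pos: [597.9, 150.1, 116.9]
tcp_rot: [-0.0, 0.007, 1.0, 0.0]
contact_force: [-2.1, -1.8, 2.9]
grip_width: 3.3
grip_force: 30.0
```

```bash
python3 -m pendant '[[0.0,0,-0.0002,-0.001,0],[0.0,0.0002,0,-0.001,0]]'; python3 -m pendant '[[0.0,0.0002,0,-0.001,0],[0.0,0.0002,0,-0.001,0]]'; python3 -m pendant '[[0.0,0.0002,0,-0.001,0],[0.0,0.0002,0,-0.001,0]]'
```

```text
t: 13.45
ee_pos: [598.3, 150.0, 115.3]
tcp_rot: [0.0, 0.007, 1.0, 0.0]
contact_force: [-2.6, -1.4, 5.6]
grip_width: 2.9
grip_force: 30.0
t: 13.65
ee_pos: [598.7, 150.0, 113.3]
tcp_rot: [0.0, 0.007, 1.0, 0.0]
contact_force: [-2.8, -1.3, 5.0]
grip_width: 3.2
grip_force: 30.0
t: 13.85
ee_pos: [599.0, 149.9, 111.0]
tcp_rot: [0.0, 0.007, 1.0, 0.0]
contact_force: [-1.6, -0.8, 2.2]
grip_width: 3.1
grip_force: 30.0
```

```bash
python3 -m pendant '[[0.0,0.0002,0,-0.001,0],[0.0,0.0002,0,-0.001,0]]'; python3 -m pendant '[[0.0,0.0002,0,-0.001,0],[0.0,0.0002,0,-0.001,0]]'; python3 -m pendant '[[0.0,0.0002,0,-0.001,0],[0.0,0.0002,0,-0.001,0]]'
```

```text
t: 14.05
ee_pos: [599.3, 149.9, 108.5]
tcp_rot: [0.0, 0.007, 1.0, 0.0]
contact_force: [-1.0, -0.7, 1.2]
grip_width: 3.2
grip_force: 30.0
t: 14.25
ee_pos: [599.6, 149.8, 106.3]
tcp_rot: [-0.0, 0.007, 1.0, 0.0]
contact_force: [-1.0, -0.9, -0.7]
grip_width: 3.3
grip_force: 30.0
t: 14.45
ee_pos: [599.9, 149.8, 104.4]
tcp_rot: [-0.0, 0.007, 1.0, -0.0]
contact_force: [-0.4, -1.1, 0.1]
grip_width: 3.2
grip_force: 30.0
```

```bash
python3 -m pendant '[[0.0,0.0002,0,-0.001,0],[0.0,0.0002,0,-0.001,0]]'; python3 - <<'E'
from h import *
s=grab('scene','s7');K=s['intrinsics'];z=s['depth'];v,u=np.mgrid[0:480,0:640]
X=(np.stack([(u-K[0,2])/K[0,0]*z,(v-K[1,2])/K[1,1]*z,z],-1)-s['t'])@s['R']
m=(abs(X[...,1]-150)<5)&(abs(X[...,0]-600)<32)&(X[...,2]>15)&(X[...,2]<100)
for lo in range(15,100,4):
  k=m&(X[...,2]>=lo)&(X[...,2]<lo+4)
  if k.any(): print(lo,k.sum(),'x',X[k][:,0].min().round(1),X[k][:,0].max().round(1),'y',X[k][:,1].min().round(1),X[k][:,1].max().round(1))
d=grab('wrist','w7');W=cloud(d,150,360,270,365);q=(abs(W[:,1]-149)<2.5)&(W[:,2]>77)&(W[:,2]<125)&(abs(W[:,0]-597)<15)
for lo in range(76,125,4):
  k=q&(W[:,2]>=lo)&(W[:,2]<lo+4)
  if k.any(): print('w',lo,k.sum(),W[k].mean(0).round(1))
E
```

```text
t: 14.65
ee_pos: [600.2, 149.8, 102.4]
tcp_rot: [-0.0, 0.007, 1.0, -0.0]
contact_force: [-1.1, -0.1, -0.8]
grip_width: 3.1
grip_force: 30.0
31 1 x 604.8 604.8 y 148.7 148.7
35 4 x 605.2 606.0 y 148.4 150.3
39 1 x 604.4 604.4 y 148.1 148.1
43 1 x 607.9 607.9 y 150.1 150.1
47 1 x 603.8 603.8 y 151.1 151.1
51 4 x 606.1 617.4 y 148.6 151.1
55 8 x 607.7 616.9 y 147.2 151.0
59 7 x 606.2 615.0 y 147.9 153.9
63 2 x 604.9 611.9 y 146.4 150.8
67 7 x 607.3 611.0 y 146.4 153.7
71 16 x 591.5 612.7 y 145.5 153.5
75 19 x 597.1 611.0 y 145.1 154.9
79 5 x 605.2 607.0 y 149.0 154.4
83 3 x 604.7 605.7 y 148.4 150.3
87 5 x 606.2 610.8 y 145.2 154.0
91 7 x 608.6 611.3 y 146.5 153.8
95 12 x 607.1 613.3 y 145.0 153.5
99 4 x 606.9 609.6 y 146.0 151.4
w 88 23 [591.2 149.1  90.2]
w 92 27 [590.7 148.9  94.2]
w 96 51 [590.  148.6  98.7]
w 100 105 [593.8 149.1 102.2]
w 104 274 [598.7 148.8 105.9]
w 108 18 [593.6 149.3 110. ]
w 112 18 [591.4 148.9 114.6]
w 116 20 [591.3 149.2 118.6]
w 120 19 [591.6 148.8 122.1]
w 124 3 [591.1 148.2 124.6]
```

The geometry matches home: tip at z≈32, flare at (617, z≈51), force near zero. So it has snapped in. I'll open a little and lift away.

```bash
python3 -m pendant '[[0.012,0,0,0,0],[0.012,0,0,0,0],[0.012,0,0,0,0]]'; python3 -m pendant '[[0.012,0,0,0.005,0],[0.012,0,0,0.015,0],[0.012,0,0,0.03,0],[0.012,0,0,0.03,0],[0.012,0,0,0.03,0]]'; python3 -m pendant '[[0.012,-0.01,-0.03,0,0],[0.012,0,0,0,0],[0.012,0,0,0,0]]'; python3 - <<'E'
from h import *
s=grab('scene','s8');K=s['intrinsics'];z=s['depth'];v,u=np.mgrid[0:480,0:640]
X=(np.stack([(u-K[0,2])/K[0,0]*z,(v-K[1,2])/K[1,1]*z,z],-1)-s['t'])@s['R']
m=(abs(X[...,1]-150)<5)&(abs(X[...,0]-600)<32)&(X[...,2]>20)&(X[...,2]<115)
for lo in range(23,115,4):
  k=m&(X[...,2]>=lo)&(X[...,2]<lo+4)
  if k.any(): print(lo,k.sum(),'x',X[k][:,0].min().round(1),X[k][:,0].max().round(1))
d=grab('wrist','w8');W=cloud(d,150,360,250,420)
E=W[(abs(W[:,1]-149)<4)&(W[:,2]>82)&(W[:,2]<120)&(abs(W[:,0]-597)<20)]
print('eye',E.min(0).round(1),E.max(0).round(1),E.mean(0).round(1))
B=W[(W[:,2]>78)&(W[:,2]<84)&(abs(W[:,0]-599)<6)&(W[:,1]>150)];print('collar face y',np.percentile(B[:,1],[2,5]),'axle end',np.percentile(W[(W[:,2]>70)&(W[:,2]<78)&(abs(W[:,0]-599)<7)][:,1],1))
E
```

```text
t: 15.05
ee_pos: [600.9, 150.2, 103.1]
tcp_rot: [0.0, 0.007, 1.0, 0.0]
contact_force: [0.3, -1.1, -0.1]
grip_width: 11.4
grip_force: 0.0
t: 15.55
ee_pos: [600.7, 150.0, 215.3]
tcp_rot: [0.001, 0.007, 1.0, 0.0]
contact_force: [0.7, 0.1, -0.0]
grip_width: 12.0
grip_force: 0.0
t: 15.85
ee_pos: [590.8, 118.9, 214.1]
tcp_rot: [0.001, 0.008, 1.0, -0.0]
contact_force: [0.9, 0.3, 0.2]
grip_width: 11.4
grip_force: 0.0
31 1 x 606.9 606.9
35 2 x 604.6 608.4
39 4 x 604.9 609.9
43 1 x 608.2 608.2
47 1 x 603.8 603.8
51 2 x 614.7 615.6
55 10 x 608.1 617.9
59 5 x 607.1 615.0
63 6 x 605.5 610.9
67 8 x 604.5 610.1
71 14 x 591.7 611.2
75 17 x 596.8 609.6
79 8 x 595.5 609.4
83 3 x 595.2 606.4
87 2 x 606.2 609.9
91 4 x 589.6 610.6
95 7 x 589.2 612.7
99 7 x 602.3 609.6
103 12 x 592.4 607.7
eye [589.  146.3  82.5] [609.1 150.7 107.4] [598.3 148.1 100.5]
collar face y [153.64303373 154.4191899 ] axle end 130.10639923145652
```

```bash
python3 -c "
from workcell import r; print(r.finish_job())"
```

```text
the job is handed in; nothing more can be done
None
```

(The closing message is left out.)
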